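# Load a gel cassette and close the electrophoresis tank

### The arm

A 6-joint arm with a two-finger parallel gripper is mounted at the origin on a cart in front of the work surface, level with it; the furniture and walls round the work are solid. World frame = base frame: x ahead of the robot, y to its left, z up, the work surface at z = 0. Lengths are in mm, angles in rad, forces in N, time in s.
With the tool pointing down it reaches from about 400 to 925 mm from the base axis. Payload 12.5 kg.
Tool frame: the origin (TCP) lies at the centre of the arm's flange, where the gripper is bolted on; the fingertips stand 190 mm ahead of it and the grasp point (between the pads) lies env.grip_point_offset ahead of it (env.grip_point_offset is the distance from the TCP to the grasp point, in mm); z points along the fingers, x is the direction in which the jaws open and shut, and the axes are right-handed (so a half turn about z gives the same grasp; the last joint's range is limited). The gripper opens to 95 mm and grips with 3 to 60 N. Pads are 20 mm wide; open, the fingers measure 119 mm over their backs; the gripper's body (75 mm by 180 mm) begins 59 mm behind the grasp point.
Start: joints at [1.204, 0.491, 1.559, -0, 1.092, -0.106], TCP at [161.134, 603.871, 404.761] pointing down, gripper open.
Joint ranges: [-3.1, 3.1], [-0.84, 2.19], [0.05, 2.79], [-1.13, 4.28], [0.06, 2.93], [-2.69, 2.69]. Speed limits (rad/s): [2.22, 2.22, 2.79, 3.14, 3.14, 3.14].

### API

Orientations are given as [roll, pitch, yaw] about the fixed x, y, z axes, in that order (R = Rz(yaw) Ry(pitch) Rx(roll)).
In Python, from cell import state, read_camera, camera_model, job_done, env gives the robot as it stands.
- The arm moves only by the tool arm_command, never from a script. Its argument "steps" is a list of rows, each a list of 6 numbers: the shift along the tool's x, y, z in cm, then the turn, a rotation vector about the tool's x, y, z in degrees. In form: [[dx, dy, dz, rx, ry, rz], ...]. A call has 1 to 12 rows; each row is the pose to reach, as a shift and turn from the pose commanded when the call began, along the tool's axes at that moment; what a row does not reach only later rows make up. A row lasts 1/12 s, in which the tool goes at most 41.7 mm and 7.16 degrees, less where a joint would pass 70% of its speed; a pose out of reach is approached as far as the arm can. A call with a gripper value outside its range is refused whole. "jaw" is the finger opening in cm, from 0 to 9.51, set as the call begins (left out, the last holds). The fingers move at their own pace and stop on an object; the grip force is fixed at half the most. Time passes only in rows, so rows that repeat a pose let the fingers close. It gives the time, the measured TCP pose, the force and the opening at its end, in the units of the state.
- state(): the state, without advancing time (a new reading comes with each control period).
- read_camera(name): name is "scene" or "top"; returns the picture (400x640x3 uint8, red, green, blue); there is no depth.
- camera_model(name): a dict with "K" (3x3 intrinsics, pixels), "k1" (the pictures are not rectified: a ray, as slopes to the right and down, at radius r is drawn at 1 + k1 r^2 times it, then the intrinsics apply), "xyz" and "rotation" of the camera in the world. Camera axes: x right, y up, looking along -z (the intrinsics and any distortion apply to the point x, -y, -z); pixel columns grow to the right and rows downward; lengths in mm; the calibration is good to about 2 mm. A picture is of the moment at which its call begins. camera_model takes no time and is no camera call.
- job_done(): hands the job in, once; it reports no verdict.
The state is a dict: "t": time; "joints": joint angles; "qvel": joint speeds; "tau": joint torques, N m; "eef_pos": TCP position; "tcp_rot": TCP orientation; "ft_force": force on the tool from outside, world axes, zero at the start; "moment": the same for the moment, N m; "opening": opening from 0.0 (shut) to 1.0 (fully open).
Only numpy, scipy, OpenCV 4.12 (cv2) and the standard library are available. Lean on these libraries where they do the work, as an engineer would, in place of code of your own. Each camera call takes 0.05 s, during which the arm holds its last target. There are 200 camera calls.

### The job

Get the tank ready for a gel run: lift the gel cassette out of its blue stand and lower it gently, upright, into the empty cassette slot of the electrophoresis tank until it stands fully on the bottom. Then close the tank: set the lid on gently, the right way round with its notch over the terminal tower, so that its rim rests flat on the flange all round. Do not let either part drop, and leave the pipette, tip box, timer and wash bottle where they are.

Things in the scene. Friction and masses are not known exactly. Their poses are not given: they have to be found in the camera images.
- tank: electrophoresis tank, clear walls (3 thick), dark green core, fixed; 146 (own y) x 108 (own x), rim 84 high. Origin: centre of its underside, z up. Outside flange (x to +-70, y to +-90), upper face 70 above the origin. The -x half holds the empty cassette slot; a cream blank plate fills the rear slot (x = 22) up to the rim. Only the grey terminal tower at its +y end rises above the rim.
- tank_slot (a point): centre of the bottom of the empty slot, where the cassette's underside comes to stand: 22 to -x of the tank's origin, 10 above it. Axes as the tank's. Two upright dark green guides form the slot: 13 wide in x, 106 between its ends along y. Their tops are 74 above this point, level with the rim; the last 10 flare out by 6 on every side as a lead-in.
- tank_seat (a point): centre of the plane of the flange's upper face, 70 above the tank's origin; the origin of the seated lid lies here. Axes as the tank's.
- tank_tower (a point): top centre of the grey terminal tower with a red and a black socket (34 along x, 18 along y), at x = +21, y = +59, 145 above the tank's origin.
- lid: lid: pale blue clear hood, loose, 0.22 kg, right way up on the bench. 168 (own y) x 130 (own x) over its flared lip, 61 high plus grip bar; inside 154 x 116, 58 deep: 4 play a side round the tank's walls. Origin: centre of its underside, z up. Seated, its lip rests on the flange and its axes point as the tank's. Black-edged notch in its +y end (x -6 to 48, y 40 to 80) passes the tower.
- lid_grip (a point): top centre of the black grip bar on the lid, 85 above the lid's origin and 3 to its -y side; the bar is 12 thick (lid's x), 70 long (lid's y), 24 high.
- lid_notch (a point): middle of the lid's notch, at x = +21, y = +59, 61 above the lid's origin; over the tower when seated.
- stand: blue cassette stand, fixed; 132 (own y) x 72 (own x), its two slotted cheeks 39 high. Origin: centre of its underside. The cassette's slot runs along y.
- stand_slot (a point): middle of the stand's slot floor, 10 above its origin, where the cassette stands at the start.
- cassette: gel cassette, loose, a flat rigid slab 9 thick (own x) x 100 wide (own y) x 108 high (own z), 0.14 kg, pale with a blue window and a green top strip; stands upright in the stand's slot. Origin: centre of its lower edge. Either face may go to the front. Seated in the tank, its top is 34 above the rim and 10 below the lid's ceiling.
- cassette_top (a point): middle of the cassette's upper edge, 108 above its origin.
- micropipette: white pipette with blue button lying on the bench in front of the tank, 244 long; bystander. Origin: centre of its underside.
- tip_box: grey box of pipette tips with clear lid, 75 x 94 x 62, behind the tank; bystander. Origin: centre of its underside.
- timer: white bench timer with an orange button, 68 x 64 x 22, at the back on the right; bystander. Origin: centre of its underside.
- wash_bottle: white squeeze bottle with red cap and bent red spout, 185 high, at the back on the right; bystander. Origin: centre of its underside.
There are look-alikes about, which are no part of the job. There is more than one size of the cassette; the one meant has the size given above.

How it is judged (in metres and radians):
On the way:
1. the cassette stands fully home in the tank's empty slot (horizontal distance between cassette and tank_slot below 0.006 m and z of cassette in the frame of tank_slot below 0.004 m and angle between cassette's own z axis and vertical below 0.08 rad and angle between the x axis of cassette and the x axis of tank, either way round below 0.08 rad), for 0.2 s.
At the end, for the whole second after the job is handed in: Cassette in the slot: within 6 mm of centre, under 4 mm above the bottom, within 0.08 rad of upright and of the slot direction. Lid on the right way round: centred within 7 mm, within 3.5 mm of the flange, tilt under 0.04 rad, notch within 15 mm of the tower. Both released and at rest (all of step 1 and horizontal distance between lid and tank_seat below 0.007 m and z of lid in the frame of tank_seat between -0.004 and 0.0035 m and angle between lid's own z axis and vertical below 0.04 rad and horizontal distance between lid_notch and tank_tower below 0.015 m and linear speed of each of cassette, lid below 0.02 m/s); the robot touches nothing.
It fails at once if the cassette is dropped down the slot (faster than 0.5 m/s there) (horizontal distance between cassette and tank_slot below 0.03 m and z of cassette in the frame of tank_slot below 0.085 m and linear speed of cassette above 0.5 m/s).
It fails at once if the lid is dropped on the tank (faster than 0.5 m/s within 40 mm of its seat) (horizontal distance between lid and tank_seat below 0.05 m and z of lid in the frame of tank_seat below 0.04 m and linear speed of lid above 0.5 m/s).
It fails at once if the cassette is tipped over (more than 0.7 rad) (angle between cassette's own z axis and vertical above 0.7 rad).
It fails at once if the pipette, tip box, timer or wash bottle is moved by more than 30 mm (distance of any of micropipette, tip_box, timer, wash_bottle from where it was at the start of the episode above 0.03 m).
It also fails if it takes over 70 s, if anything falls off the work surface, if the arm or the gripper's body presses on something with over 40 N, if the wrist force passes 120 N, or if a joint passes its speed limit or range.

## Working session

There is one attempt and no reset: what is moved stays moved. The work goes in short steps, Python scripts to look and compute and a tool call to move; the robot and the scene stay as the last step left them, time stands still between calls to the robot, and variables do not carry over. Pictures are saved under pics/ and viewed, about 8 in all and at most 12, crops included, and the job is handed in when it is done.

Besides the shell and the picture viewer there is one more tool, called after "Call:" as a command line: name --pt "numbers of a row" for each row, then --argument value for the rest. arm_command: Moves the arm, as the interface text tells. Its arguments: {"type":"object","properties":{"steps":{"type":"array"},"jaw":{"type":"number"}},"required":["steps"]}

```bash
ls; mkdir -p pics; python3 - <<'E'
from cell import *
import cv2
print(state(), env.grip_point_offset)
for n in("scene","top"):
    im=read_camera(n); cv2.imwrite(f"pics/{n}0.png",im[...,::-1]); print(camera_model(n))
E
```

```text
pics
{'t': 0.0, 'joints': array([ 1.20440799e+00,  4.91553308e-01,  1.55946984e+00,  2.95429915e-05,
        1.09171445e+00, -1.05623892e-01]), 'qvel': array([ 0.00134717,  0.00053781,  0.00048093, -0.00029778, -0.00072718,
       -0.00197497]), 'tau': array([ 2.05561182e-04, -6.12655950e+01, -2.58176279e+01,  6.92420150e-02,
        4.83175053e-02, -1.10248370e-04]), 'eef_pos': array([161.11244664, 603.8343067 , 404.15849439]), 'tcp_rot': array([-3.14144589e+00,  1.13580223e-03,  1.31001833e+00]), 'ft_force': array([ 0.24938231,  0.99641132, -0.07309791]), 'moment': array([-0.04181553, -0.01909386,  0.01631402]), 'opening': 1.0025432850848166} 171.3
{'K': array([[491.18072135,   0.        , 318.30653589],
       [  0.        , 491.18072135, 201.16687328],
       [  0.        ,   0.        ,   1.        ]]), 'k1': -0.0996998326294416, 'xyz': array([-490.23797951, -563.84457256, 1213.91902525]), 'rotation': array([ 0.80855765,  0.01995725, -1.13931133])}
{'K': array([[460.70079162,   0.        , 319.60620067],
       [  0.        , 460.70079162, 198.46313335],
       [  0.        ,   0.        ,   1.        ]]), 'k1': -0.12311429584355661, 'xyz': array([ 362.56566473,  -41.21657157, 1551.85250904]), 'rotation': array([ 0.15067855, -0.01325017, -1.56037674])}
```

View pics/scene0.png

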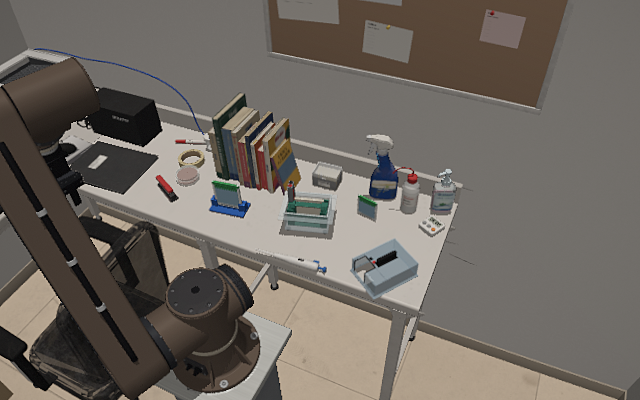

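View pics/top0.png

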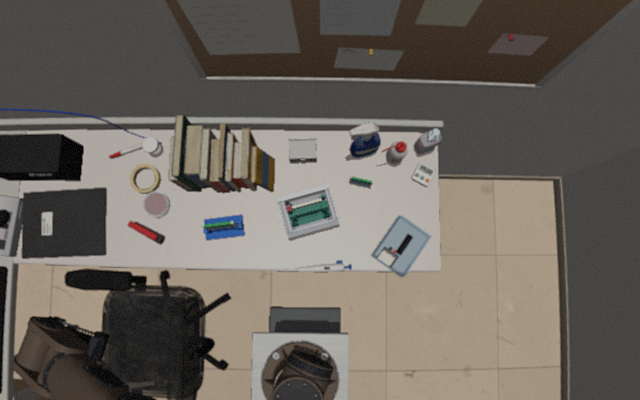

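Candidates for the cassette: the slab in the blue stand (scene 228,195; top 224,226) and a smaller loose one (scene 368,205; top 361,182). The description says the one in the blue stand. I'll check it with a close crop.

```bash
cat > h.py <<'E'
import numpy as np, cv2
from cell import camera_model
from scipy.spatial.transform import Rotation as R
def rot(m): return R.from_euler('xyz',m['rotation']).as_matrix()
def ray(n,uv):
    m=camera_model(n); K=m['K']; p=(np.asarray(uv,float)-K[:2,2])/K[0,0]
    q=p.copy()
    for _ in range(20): q=p/(1+m['k1']*(q@q))
    return m['xyz'], rot(m)@np.array([q[0],-q[1],-1])
def plane(n,uv,z):
    c,d=ray(n,uv); return c+d*(z-c[2])/d[2]
def proj(n,P):
    m=camera_model(n); v=rot(m).T@(np.asarray(P,float)-m['xyz']); s=np.array([v[0],-v[1]])/-v[2]
    return m['K'][:2,2]+m['K'][0,0]*s*(1+m['k1']*(s@s))
E
python3 - <<'E'
import cv2,numpy as np
t=cv2.imread('pics/top0.png'); s=cv2.imread('pics/scene0.png')
a=cv2.resize(t[180:275,195:345],None,fx=5.3,fy=5.3,interpolation=cv2.INTER_CUBIC)
cv2.imwrite('pics/c1.png',a)
b=cv2.resize(s[165:300,200:425],None,fx=3.5,fy=3.5,interpolation=cv2.INTER_CUBIC)
cv2.imwrite('pics/c2.png',b)
c=cv2.resize(t[205:285,360:440],None,fx=7,fy=7,interpolation=cv2.INTER_CUBIC)
cv2.imwrite('pics/c3.png',c)
from h import *
for uv in [(224,226),(307,212),(401,246)]: print(plane('top',uv,80))
E
```

```text
[492.96355792 247.79557241  80.        ]
[541.70031602 -18.29688762  80.        ]
[ 435.36014699 -320.92966596   80.        ]
```

View pics/c1.png

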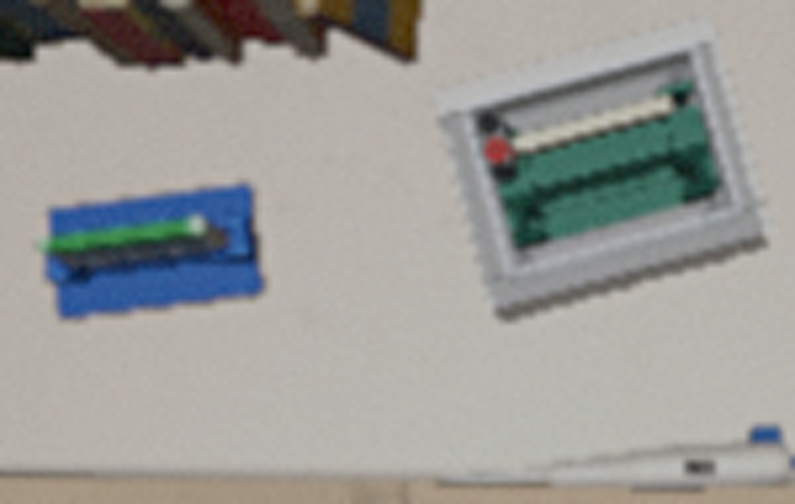

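View pics/c2.png

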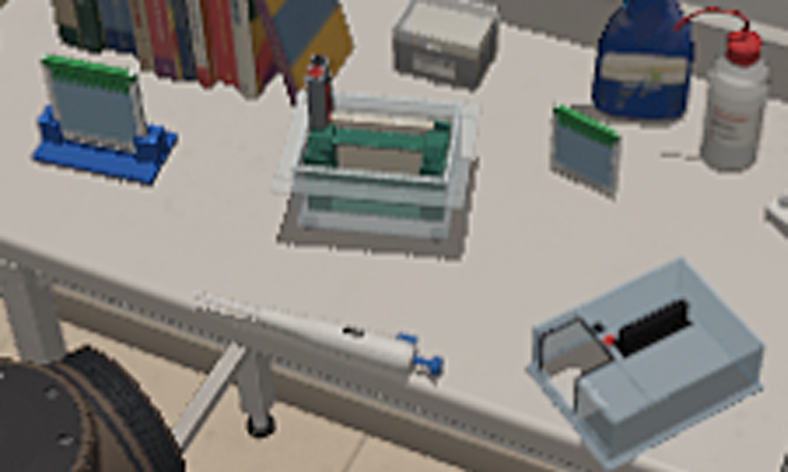

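View pics/c3.png

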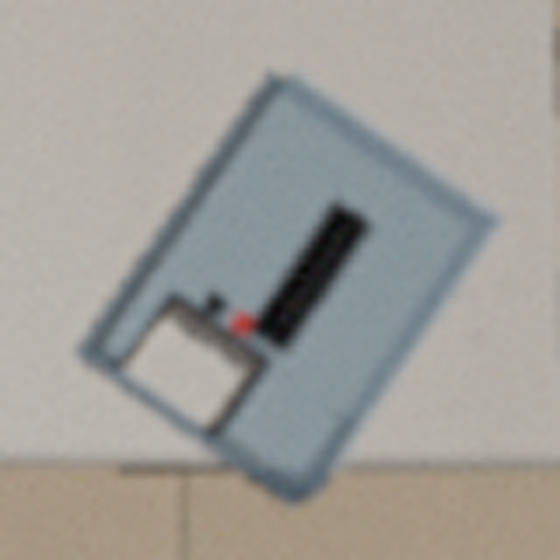

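Crop check: the slab in the blue stand (c1 45–205, 240; c2 95,100) is the bigger one, and its size is checked next. The tank tower is at c1 (497,150) and the slot is the dark line from (530,205) to (690,165). On the lid, the bar runs (355,215)–(270,335) in c3 and the notch is at its lower left (190,370), so lid yaw is about 62° and tank yaw about 14°.

```bash
cat > m1.py <<'E'
from h import *
t=cv2.imread('pics/top0.png'); s=cv2.imread('pics/scene0.png')
def mask(im,f,box):
    h=cv2.cvtColor(im,cv2.COLOR_BGR2HSV).astype(int); m=f(h[...,0],h[...,1],h[...,2]).astype(np.uint8)
    o=np.zeros_like(m); x0,y0,x1,y1=box; o[y0:y1,x0:x1]=m[y0:y1,x0:x1]; return o
def blob(n,m,z,lab):
    k,l,st,_=cv2.connectedComponentsWithStats(m); i=1+np.argmax(st[1:,4])
    p=np.argwhere(l==i)[:,::-1]; P=np.array([plane(n,q,z)[:2] for q in p]); 
    c=P.mean(0); w,V=np.linalg.eigh(np.cov((P-c).T)); a=V[:,1]; a*=np.sign(a[1]) or 1
    e=(P-c)@a; f=(P-c)@V[:,0]
    print(lab,n,len(p),'c',c.round(1),'yaw(y axis)',np.degrees(np.arctan2(-a[0],a[1])).round(1),'len',np.ptp(e).round(1),'wid',np.ptp(f).round(1),'mid',(c+a*(e.max()+e.min())/2).round(1)); return P
gr=lambda h,s,v:(h>50)&(h<75)&(s>120)&(v>90)
blob('top',mask(t,gr,(190,210,250,245)),118,'green strip')
blob('scene',mask(s,gr,(200,170,250,215)),118,'green strip')
blue=lambda h,s,v:(h>100)&(h<120)&(s>140)
P=blob('top',mask(t,blue,(190,205,255,245)),10,'stand blue')
blk=lambda h,s,v:(v<60)
blob('top',mask(t,blk,(396,230,415,256)),85,'bar')
blob('scene',mask(s,blk,(370,240,402,270)),85,'bar')
cr=lambda h,s,v:(h>10)&(h<32)&(v>165)&(s>25)
blob('top',mask(t,cr,(290,197,325,211)),84,'cream')
dk=lambda h,s,v:(h>65)&(h<95)&(s>90)
blob('top',mask(t,dk,(283,190,340,235)),84,'tank green')
c=lambda X,Y:((X+.5)/5.3-.5+195,(Y+.5)/5.3-.5+180)
F=np.array([plane('top',c(*q),70)[:2] for q in [(440,100),(712,22),(765,240),(503,318)]])
print('flange',F.round(0).tolist(),F.mean(0),[np.linalg.norm(F[i]-F[i-1]).round(0) for i in range(4)])
cs=lambda X,Y:((X+.5)/3.5-.5+200,(Y+.5)/3.5-.5+165)
F=np.array([plane('scene',cs(*q),70)[:2] for q in [(305,97),(478,105),(462,190),(275,192)]])
print('flange s',F.round(0).tolist(),F.mean(0),[np.linalg.norm(F[i]-F[i-1]).round(0) for i in range(4)])
print('slot ends',[plane('top',c(*q),84)[:2].round(1) for q in [(530,205),(690,162)]],'socket',plane('top',c(497,150),147))
c3=lambda X,Y:((X+.5)/7-.5+360,(Y+.5)/7-.5+205)
L=np.array([plane('top',c3(*q),2)[:2] for q in [(285,72),(497,218),(298,503),(80,355)]])
print('lid lip',L.round(0).tolist(),L.mean(0),[np.linalg.norm(L[i]-L[i-1]).round(0) for i in range(4)])
E
python3 m1.py
```

```text
green strip top 55 c [495.  262.7] yaw(y axis) 8.3 len 76.6 wid 6.8 mid [495.  262.7]
green strip scene 35 c [495.8 267.8] yaw(y axis) 7.4 len 80.5 wid 7.6 mid [496.2 264.7]
stand blue top 497 c [493.5 258.6] yaw(y axis) 10.0 len 131.0 wid 68.1 mid [492.5 264.3]
bar top 102 c [ 441.4 -329.2] yaw(y axis) 55.3 len 67.3 wid 15.4 mid [ 441.4 -329.2]
bar scene 166 c [ 430.8 -335.2] yaw(y axis) 59.2 len 78.1 wid 29.4 mid [ 432.8 -336.5]Traceback (most recent call last):
  File "m1.py", line 21, in <module>
    blob('top',mask(t,cr,(290,197,325,211)),84,'cream')
    ~~~~^^^^^^^^^^^^^^^^^^^^^^^^^^^^^^^^^^^^^^^^^^^^^^^
  File "m1.py", line 7, in blob
    k,l,st,_=cv2.connectedComponentsWithStats(m); i=1+np.argmax(st[1:,4])
                                                      ~~~~~~~~~^^^^^^^^^^
    return _wrapfunc(a, 'argmax', axis=axis, out=out, **kwds)
    return bound(*args, **kwds)
ValueError: attempt to get argmax of an empty sequence
```

```bash
sed -i "s/^gr=.*/gr=lambda h,s,v:(h>40)\&(h<85)\&(s>60)\&(v>70)/; s/^cr=.*/cr=lambda h,s,v:(h>10)\&(h<35)\&(v>130)\&(s>25)/" m1.py; python3 m1.py; python3 - <<'E'
import cv2
t=cv2.imread('pics/top0.png');h=cv2.cvtColor(t,cv2.COLOR_BGR2HSV)
for v in range(219,232): print(v,[tuple(map(int,h[v,u])) for u in range(228,242,2)])
print([tuple(map(int,h[204,u])) for u in range(290,325,3)])
E
```

```text
green strip top 85 c [494.5 262.2] yaw(y axis) 7.9 len 88.5 wid 10.2 mid [494.4 262.9]
green strip scene 112 c [486.9 256.9] yaw(y axis) 1.4 len 99.5 wid 39.2 mid [486.9 258. ]
stand blue top 497 c [493.5 258.6] yaw(y axis) 10.0 len 131.0 wid 68.1 mid [492.5 264.3]
bar top 102 c [ 441.4 -329.2] yaw(y axis) 55.3 len 67.3 wid 15.4 mid [ 441.4 -329.2]
bar scene 166 c [ 430.8 -335.2] yaw(y axis) 59.2 len 78.1 wid 29.4 mid [ 432.8 -336.5]
cream top 2 c [577.3 -51.6] yaw(y axis) 0.7 len 3.2 wid 0.0 mid [577.3 -51.6]
tank green top 606 c [537.6 -26.6] yaw(y axis) 17.9 len 126.5 wid 52.3 mid [537.3 -25.7]
flange [[586.0, 78.0], [637.0, -89.0], [502.0, -122.0], [453.0, 37.0]] [544.52824305 -23.85687255] [np.float64(139.0), np.float64(174.0), np.float64(139.0), np.float64(166.0)]
flange s [[585.0, 76.0], [643.0, -85.0], [530.0, -117.0], [458.0, 42.0]] [554.05186102 -20.83174016] [np.float64(132.0), np.float64(171.0), np.float64(117.0), np.float64(174.0)]
slot ends [array([520.5,  21.1]), array([547.9, -75.4])] socket [545.54124038  38.11817509 147.        ]
lid lip [[545.0, -335.0], [475.0, -4
[... 1172 characters left out ...]
174, 148), (107, 159, 160)]
228 [(110, 130, 86), (108, 163, 86), (108, 185, 84), (108, 190, 98), (108, 197, 124), (108, 190, 110), (108, 174, 101)]
229 [(109, 188, 103), (109, 182, 118), (109, 192, 113), (108, 179, 118), (109, 181, 120), (109, 189, 108), (110, 177, 108)]
230 [(110, 168, 135), (108, 174, 154), (110, 170, 153), (109, 172, 150), (108, 175, 149), (108, 177, 151), (108, 176, 152)]
231 [(108, 183, 153), (108, 171, 157), (108, 172, 156), (108, 168, 159), (108, 175, 156), (109, 171, 158), (109, 173, 159)]
[(90, 22, 70), (90, 5, 144), (34, 14, 148), (27, 15, 181), (30, 19, 187), (33, 17, 180), (19, 24, 119), (63, 31, 75), (83, 99, 106), (81, 114, 110), (82, 117, 120), (82, 112, 112)]
```

```bash
cat > ov.py <<'E'
from h import *
import sys
T=np.array([float(sys.argv[1]),float(sys.argv[2])]); a=np.radians(float(sys.argv[3]))
def W(x,y,z): return [T[0]+np.cos(a)*x-np.sin(a)*y, T[1]+np.sin(a)*x+np.cos(a)*y, z]
def rect(x0,x1,y0,y1,z): return [W(x,y,z) for x,y in((x0,y0),(x1,y0),(x1,y1),(x0,y1))]
shapes=[(rect(-70,70,-90,90,70),(0,0,255)),(rect(-54,54,-73,73,84),(255,0,0)),(rect(-28.5,-15.5,-53,53,84),(0,255,255)),(rect(4,38,50,68,145),(255,0,255)),(rect(17.5,26.5,-50,50,84),(0,160,255))]
out=[]
for n,(u0,v0,u1,v1),k in (('top',(277,182,343,242),6),('scene',(275,172,340,242),6)):
    im=cv2.imread(f'pics/{n}0.png')[v0:v1,u0:u1]; im=cv2.resize(im,None,fx=k,fy=k,interpolation=cv2.INTER_CUBIC)
    for P,c in shapes:
        q=np.array([(proj(n,p)-(u0,v0)+.5)*k for p in P]).round().astype(int)
        cv2.polylines(im,[q],True,c,1)
    out.append(im[:360,:])
h=min(o.shape[0] for o in out)
cv2.imwrite(sys.argv[4],np.hstack([o[:h] for o in out]))
E
python3 ov.py 547 -23 16 pics/ov1.png; python3 - <<'E'
from h import *
c=lambda X,Y:((X+.5)/5.3-.5+195,(Y+.5)/5.3-.5+180)
print('tower',plane('top',c(492,137),146),'cream',plane('top',c(512,145),84),plane('top',c(670,103),84))
a=plane('top',(203.2,226.3),118);b=plane('top',(233,222),118);print('cass',a,b,(a+b)/2)
E
```

```text
tower [553.24906803  41.23446896 146.        ] cream [556.91630746  32.64300486  84.        ] [583.85307165 -62.88477154  84.        ]
cass [487.65940518 306.11683848 118.        ] [502.56953346 212.432326   118.        ] [495.11446932 259.27458224 118.        ]
```

View pics/ov1.png

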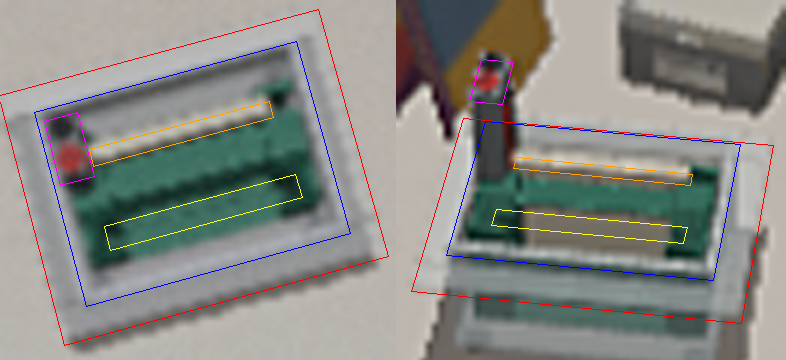

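The overlay shows the tower top at (68,145) and the cream plate on (90,155)–(270,105). Two independent points agree on tank T=(549,-21), yaw 15.8°, so the slot is at (528,-27). Next I'll compute the first moves.

```bash
cat > go.py <<'E'
import sys; from cell import state
from h import *
s=state(); x,y,z,yaw=map(float,sys.argv[1:5])
A=R.from_euler('xyz',s['tcp_rot']); B=R.from_euler('xyz',[np.pi,0,np.radians(yaw)])
d=A.inv().apply(np.array([x,y,z])-s['eef_pos'])/10; r=np.degrees((A.inv()*B).as_rotvec())
print('row',d.round(2),r.round(2),'| t',round(s['t'],2),'pos',s['eef_pos'].round(1),'rpy',np.degrees(s['tcp_rot']).round(1),'F',s['ft_force'].round(1),'op',round(s['opening']*95,1))
E
python3 go.py 495.5 259.5 404 8; python3 - <<'E'
from h import *
c=lambda X,Y:((X+.5)/5.3-.5+195,(Y+.5)/5.3-.5+180)
print('stand',plane('top',c(156,251),5))
for z in(0,200): print(plane('top',c(150,65),z),plane('top',c(410,62),z))
E
```

```text
row [-2.465e+01  4.119e+01  4.000e-02] [3.000e-02 6.000e-02 6.706e+01] | t 0.1 pos [161.1 603.8 404.2] rpy [-1.80e+02  1.00e-01  7.51e+01] F [ 0.  -1.2  0.5] op 94.9
stand [496.38456764 262.30208129   5.        ]
[617.16036946 272.05879906   0.        ] [621.15065514 103.68753451   0.        ]
[584.3486553  231.68442472 200.        ] [587.82468003  85.01255023 200.        ]
```

Call:
arm_command --pt "-24.6 41.1 0 0 0 67" --pt "-24.6 41.1 0 0 0 67" --pt "-24.6 41.1 0 0 0 67" --pt "-24.6 41.1 0 0 0 67" --pt "-24.6 41.1 0 0 0 67" --pt "-24.6 41.1 0 0 0 67" --pt "-24.6 41.1 0 0 0 67" --pt "-24.6 41.1 0 0 0 67" --pt "-24.6 41.1 0 0 0 67" --pt "-24.6 41.1 0 0 0 67" --pt "-24.6 41.1 0 0 0 67" --pt "-24.6 41.1 0 0 0 67" --jaw 6

```text
t: 1.1
eef_pos: [497.2, 257.2, 404.5]
tcp_rot: [3.141, -0.0, 0.138]
ft_force: [0.1, 0.3, 0.2]
opening: 0.634
```

Call:
arm_command --pt "0 0 0 0 0 0" --pt "0 0 0 0 0 0" --pt "0 0 0 0 0 0"

```text
t: 1.35
eef_pos: [494.4, 260.5, 404.5]
tcp_rot: [-3.142, 0.001, 0.141]
ft_force: [-0.4, 0.4, -0.7]
opening: 0.633
```

```bash
python3 go.py 495.5 260.5 283 8
```

```text
row [ 0.12  0.02 12.15] [-0.    0.04  0.06] | t 1.35 pos [494.4 260.5 404.5] rpy [-180.     0.     8.1] F [-0.4  0.4 -0.7] op 60.2
```

Call:
arm_command --pt "0.1 0 3 0 0 0" --pt "0.1 0 6 0 0 0" --pt "0.1 0 9 0 0 0" --pt "0.1 0 10.5 0 0 0" --pt "0.1 0 11.5 0 0 0" --pt "0.1 0 12.1 0 0 0" --pt "0.1 0 12.1 0 0 0"

```text
t: 1.93
eef_pos: [495.4, 261.0, 283.2]
tcp_rot: [3.141, 0.001, 0.142]
ft_force: [0.9, 0.0, -0.2]
opening: 0.629
```

```bash
python3 - <<'E'
from cell import *; import cv2, numpy as np
a=read_camera('scene')[150:240,180:300,::-1]; b=read_camera('top')[190:255,180:265,::-1]
a=cv2.resize(a,(480,360),interpolation=3); b=cv2.resize(b,(471,360),interpolation=3)
cv2.imwrite('pics/g1.png',np.hstack([a[:,:],b])[:, :800] if 0 else cv2.resize(np.hstack([a,b]),(800,303)))
E
python3 go.py 495.5 260.5 283 8
```

```text
row [-0.03  0.03  0.15] [-0.02 -0.06  0.1 ] | t 2.03 pos [495.8 260.8 284.5] rpy [-1.8e+02 -1.0e-01  8.1e+00] F [ 0.3  0.2 -0. ] op 59.9
```

View pics/g1.png

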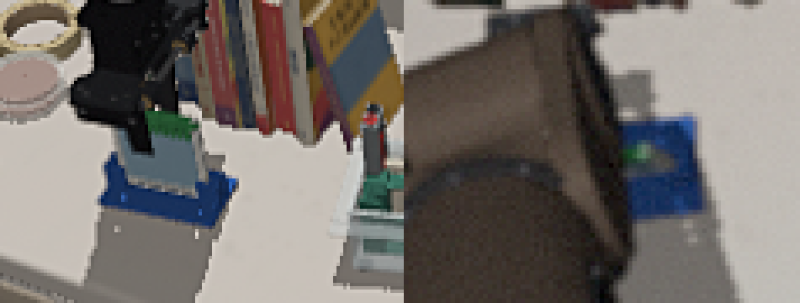

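The view shows the fingers straddling the cassette (finger at 143,140, cassette from 115 to 205). Closing the jaw.

Call:
arm_command --pt "0 0 0 0 0 0" --pt "0 0 0 0 0 0" --pt "0 0 0 0 0 0" --pt "0 0 0 0 0 0" --pt "0 0 0 0 0 0" --pt "0 0 0 0 0 0" --pt "0 0 0 0 0 0" --pt "0 0 0 0 0 0" --jaw 0

```text
t: 2.7
eef_pos: [495.8, 260.4, 283.7]
tcp_rot: [-3.142, -0.0, 0.141]
ft_force: [0.8, 0.4, -0.7]
opening: 0.125
```

Call:
arm_command --pt "0 0 -1 0 0 0" --pt "0 0 -2 0 0 0" --pt "0 0 -4 0 0 0" --pt "0 0 -7 0 0 0" --pt "0 0 -10 0 0 0" --pt "0 0 -12 0 0 0" --pt "0 0 -12 0 0 0" --pt "0 0 -12 0 0 0"

```text
t: 3.37
eef_pos: [495.4, 260.2, 405.1]
tcp_rot: [-3.141, -0.002, 0.141]
ft_force: [-0.9, -0.1, -2.0]
opening: 0.092
```

```bash
python3 - <<'E'
from cell import *; import cv2, numpy as np
a=read_camera('scene')[...,::-1]; cv2.imwrite('pics/sc2.png',a); cv2.imwrite('pics/top2.png',read_camera('top')[...,::-1])
cv2.imwrite('pics/g2.png',cv2.resize(a[110:240,180:310],(780,780*130//130),interpolation=3)[:600])
E
python3 go.py 528 -27 404 15.8
```

```text
row [-0.8  28.89 -0.08] [ 0.01  0.08 -7.74] | t 3.47 pos [495.4 260.2 403.1] rpy [1.8e+02 1.0e-01 8.1e+00] F [ 0.1  0.3 -0.9] op 8.7
```

View pics/g2.png

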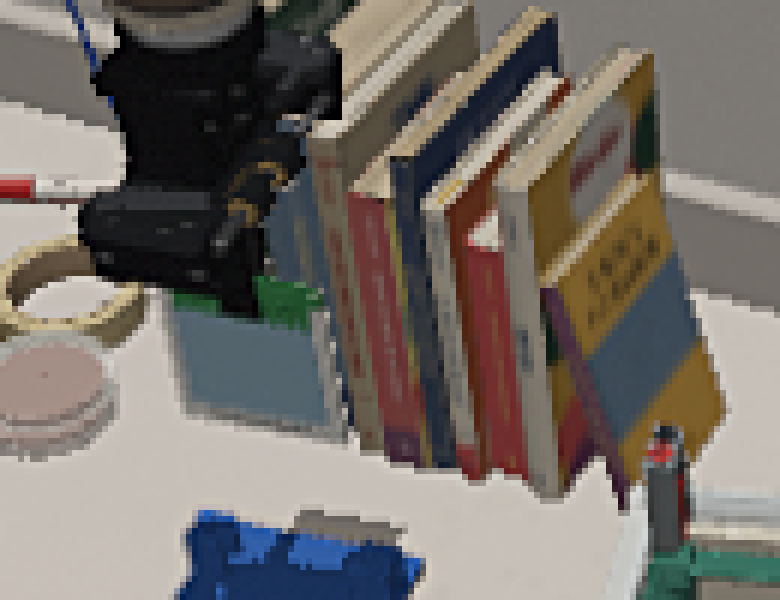

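The picture shows the cassette held upright, with bottom corners at (185,412) and (340,441) in the 6x crop. I'll check its offset along the pads.

```bash
python3 - <<'E'
from h import *
c=lambda X,Y:((X+.5)/6-.5+180,(Y+.5)/6-.5+110)
for z in(130.5,):
  P=[plane('scene',c(*q),z)[:2] for q in [(185,412),(332,441),(347,441)]]; print(np.round(P,1), np.linalg.norm(P[0]-P[1]))
# projected expected corners if centred at the tool
a=np.radians(8.1)
for z in (130.5,238.5):
  for x,y in((-4.5,50),(-4.5,-50),(4.5,-50)):
    p=proj('scene',[495.4+np.cos(a)*x-np.sin(a)*y,260.2+np.sin(a)*x+np.cos(a)*y,z]); print(z,x,y,((p-(180,110)+.5)*6).round(0))
E
```

```text
[[487.7 314.1]
 [499.8 223.5]
 [503.2 215.7]] 91.46624414467712
130.5 -4.5 50 [189. 419.]
130.5 -4.5 -50 [351. 450.]
130.5 4.5 -50 [358. 440.]
238.5 -4.5 50 [156. 268.]
238.5 -4.5 -50 [325. 298.]
238.5 4.5 -50 [331. 288.]
```

Call:
arm_command --pt "0 0 -3.5 0 0 0" --pt "-0.9 5 -3.5 0 0 -2" --pt "-0.9 9 -3.5 0 0 -4" --pt "-0.9 13 -3.5 0 0 -6" --pt "-0.9 17 -3.5 0 0 -7.7" --pt "-0.9 21 -3.5 0 0 -7.7" --pt "-0.9 25 -3.5 0 0 -7.7" --pt "-0.8 28 -3.5 0 0 -7.7" --pt "-0.75 29.2 -3.5 0 0 -7.7" --pt "-0.75 29.2 -3.5 0 0 -7.7" --pt "-0.75 29.2 -3.5 0 0 -7.7"

```text
t: 4.38
eef_pos: [529.3, -29.9, 437.7]
tcp_rot: [-3.14, 0.002, 0.274]
ft_force: [-0.4, -0.6, -1.2]
opening: 0.092
```

```bash
python3 go.py 529 -30 358 15.8;python3 - <<'E'
from cell import *; import cv2, numpy as np
a=read_camera('scene')[...,::-1]; cv2.imwrite('pics/sc3.png',a)
cv2.imwrite('pics/g3.png',cv2.resize(a[140:240,250:370],(720,600),interpolation=3))
E
```

```text
row [-0.02  0.02  7.97] [-0.08  0.11 -0.12] | t 4.38 pos [529.3 -29.9 437.7] rpy [-1.799e+02  1.000e-01  1.570e+01] F [-0.4 -0.6 -1.2] op 8.7
```

View pics/g3.png

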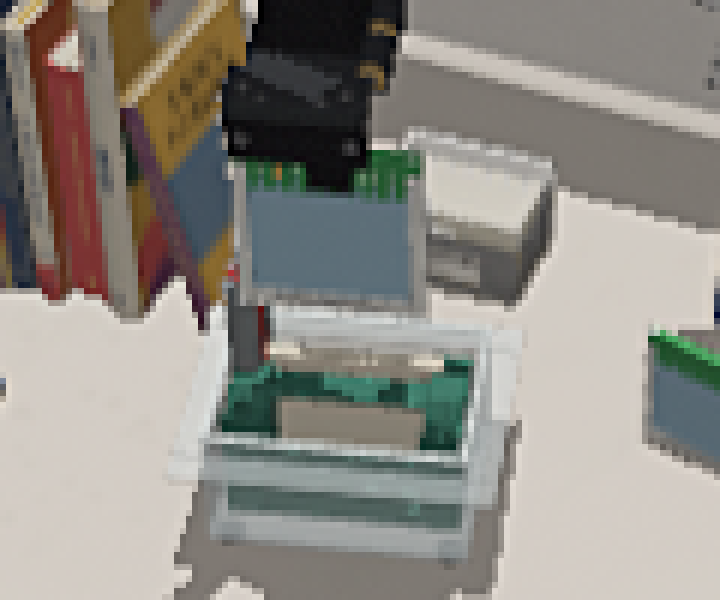

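Cassette over the tank: its bottom edge runs (240,302)–(425,318), and the guides' inner edges are at (278,415) and (422,425).

```bash
python3 - <<'E'
from h import *
c=lambda X,Y:((X+.5)/6-.5+250,(Y+.5)/6-.5+140); b=lambda p:((p-(250,140)+.5)*6).round(0)
def W(T,a,x,y,z): a=np.radians(a);return [T[0]+np.cos(a)*x-np.sin(a)*y,T[1]+np.sin(a)*x+np.cos(a)*y,z]
z=10+437.7-283.7
print('cass obs',[plane('scene',c(*q),z)[:2].round(1) for q in((240,302),(425,318))])
for off in (0,3):print(off,'exp',[b(proj('scene',W((529.3,-29.9),15.7,x,y+off,z))) for x,y in((-4.5,50),(-4.5,-50),(4.5,-50))])
T=(549.3,-21.2)
print('slot ends z84',[b(proj('scene',W(T,15.8,-22,y,84))) for y in(53,0,-53)],'rim front',[b(proj('scene',W(T,15.8,-54,y,84))) for y in(73,-73)],'cream',[b(proj('scene',W(T,15.8,22,y,84))) for y in(50,-50)],'tower',b(proj('scene',W(T,15.8,21,59,145))))
E
```

```text
cass obs [array([510.7,  20.6]), array([538.4, -74.5])]
0 exp [array([247., 303.]), array([434., 321.]), array([436., 309.])]
3 exp [array([242., 303.]), array([428., 320.]), array([431., 309.])]
slot ends z84 [array([247., 405.]), array([342., 414.]), array([437., 423.])] rim front [array([199., 443.]), array([465., 469.])] cream [array([267., 351.]), array([444., 368.])] tower [245. 270.]
```

Call:
arm_command --pt "-0.1 0.15 2 0 0 0" --pt "-0.1 0.15 4 0 0 0" --pt "-0.1 0.15 6 0 0 0" --pt "-0.1 0.15 7 0 0 0" --pt "-0.1 0.15 7.6 0 0 0" --pt "-0.1 0.15 8.1 0 0 0" --pt "-0.1 0.15 8.6 0 0 0" --pt "-0.1 0.15 9 0 0 0" --pt "-0.1 0.15 9 0 0 0"

```text
t: 5.18
eef_pos: [528.9, -31.4, 348.6]
tcp_rot: [3.141, -0.001, 0.275]
ft_force: [1.6, 1.1, -2.5]
opening: 0.089
```

```bash
python3 go.py 528.5 -31.5 284 15.8
```

```text
row [-0.04 -0.    6.46] [ 0.01 -0.04 -0.04] | t 5.18 pos [528.9 -31.4 348.6] rpy [180.   -0.   15.8] F [ 1.6  1.1 -2.5] op 8.5
```

Call:
arm_command --pt "0 0 0.4 0 0 0" --pt "0 0 0.8 0 0 0" --pt "0 0 1.2 0 0 0" --pt "0 0 1.6 0 0 0" --pt "0 0 1.6 0 0 0" --pt "0 0 1.6 0 0 0"

```text
t: 5.68
eef_pos: [528.9, -31.6, 332.5]
tcp_rot: [-3.142, -0.0, 0.275]
ft_force: [3.4, 0.4, -3.1]
opening: 0.091
```

Call:
arm_command --pt "0 0 0.7 0 0 0" --pt "0 0 1.4 0 0 0" --pt "0 0 2.1 0 0 0" --pt "0 0 2.8 0 0 0" --pt "0 0 3.5 0 0 0" --pt "0 0 4 0 0 0" --pt "0 0 4 0 0 0" --pt "0 0 4 0 0 0"

```text
t: 6.35
eef_pos: [529.0, -31.6, 291.9]
tcp_rot: [-3.141, 0.0, 0.275]
ft_force: [5.6, -0.1, -4.7]
opening: 0.096
```

Call:
arm_command --pt "0 0 0.2 0 0 0" --pt "0 0 0.4 0 0 0" --pt "0 0 0.6 0 0 0" --pt "0 0 0.8 0 0 0" --pt "0 0 0.8 0 0 0" --pt "0 0 0.8 0 0 0"

```text
t: 6.85
eef_pos: [529.0, -31.6, 285.9]
tcp_rot: [3.14, -0.002, 0.275]
ft_force: [1.5, 0.4, 16.5]
opening: 0.096
```

Call:
arm_command --pt "0 0 -0.1 0 0 0" --pt "0 0 -0.1 0 0 0" --pt "0 0 -0.1 0 0 0" --pt "0 0 -0.1 0 0 0" --pt "0 0 -0.1 0 0 0" --pt "0 0 -0.1 0 0 0" --jaw 5

```text
t: 7.35
eef_pos: [528.7, -31.5, 285.4]
tcp_rot: [-3.141, 0.001, 0.275]
ft_force: [0.4, -0.6, 0.0]
opening: 0.457
```

Call:
arm_command --pt "0 0 -1 0 0 0" --pt "0 0 -3 0 0 0" --pt "0 0 -6 0 0 0" --pt "0 0 -9 0 0 0" --pt "0 0 -12 0 0 0" --pt "0 0 -13 0 0 0" --pt "0 0 -13 0 0 0"

```text
t: 7.93
eef_pos: [528.6, -31.4, 418.6]
tcp_rot: [3.139, -0.004, 0.275]
ft_force: [-0.0, 0.2, 0.2]
opening: 0.53
```

```bash
python3 go.py 443 -335 415 55.3; python3 - <<'E'
from cell import *; import cv2
cv2.imwrite('pics/sc4.png',read_camera('scene')[...,::-1])
from h import *
s=cv2.imread('pics/sc4.png'); h=cv2.cvtColor(s,cv2.COLOR_BGR2HSV).astype(int)
m=((h[...,0]>50)&(h[...,0]<75)&(h[...,1]>120)&(h[...,2]>90)); m[:, :280]=0; m[:,350:]=0
p=np.argwhere(m)[:,::-1]; P=np.array([plane('scene',q,116)[:2] for q in p]); print(len(p),P.mean(0),P.min(0),P.max(0))
# bar: black mask extremes
for n in('top','scene'):
  im=cv2.imread(f'pics/{n}0.png'); b=(im.max(2)<60)
  r=np.zeros_like(b); x0,y0,x1,y1=(396,230,415,256) if n=='top' else (370,240,402,270); r[y0:y1,x0:x1]=b[y0:y1,x0:x1]
  k,l,st,_=cv2.connectedComponentsWithStats(r.astype(np.uint8)); i=1+np.argmax(st[1:,4]); q=np.argwhere(l==i)[:,::-1].astype(np.float32)
  box=cv2.boxPoints(cv2.minAreaRect(q)); print(n,box.round(1).tolist(),[plane(n,c,85)[:2].round(0).tolist() for c in box])
E
```

```text
row [-16.49  26.89   0.34] [  0.21  -0.21 -39.54] | t 7.93 pos [528.6 -31.4 418.6] rpy [179.9  -0.3  15.8] F [-0.   0.2  0.2] op 50.3
35 [524.36602308 -28.30912736] [498.97096933 -70.46320318] [538.50916355  12.74681623]
top [[396.1000061035156, 251.39999389648438], [407.6000061035156, 234.10000610351562], [411.5, 236.6999969482422], [400.0, 254.0]] [[418.0, -304.0], [473.0, -342.0], [465.0, -355.0], [410.0, -316.0]]
scene [[373.6000061035156, 260.20001220703125], [394.3999938964844, 249.8000030517578], [397.79998779296875, 256.6000061035156], [377.0, 267.0]] [[410.0, -304.0], [473.0, -348.0], [452.0, -366.0], [390.0, -322.0]]
```

Call:
arm_command --pt "-16.6 26.7 0.3 0 0 -39.5" --pt "-16.6 26.7 0.3 0 0 -39.5" --pt "-16.6 26.7 0.3 0 0 -39.5" --pt "-16.6 26.7 0.3 0 0 -39.5" --pt "-16.6 26.7 0.3 0 0 -39.5" --pt "-16.6 26.7 0.3 0 0 -39.5" --pt "-16.6 26.7 0.3 0 0 -39.5" --pt "-16.6 26.7 0.3 0 0 -39.5" --pt "-16.6 26.7 0.3 0 0 -39.5" --pt "-16.6 26.7 0.3 0 0 -39.5" --pt "-16.6 26.7 0.3 0 0 -39.5"

```text
t: 8.9
eef_pos: [441.3, -333.4, 411.2]
tcp_rot: [-3.139, -0.001, 0.963]
ft_force: [-0.1, 0.8, -0.8]
opening: 0.529
```

Call:
arm_command --pt "0 0 0 0 0 0" --pt "0 0 0 0 0 0"

```text
t: 9.07
eef_pos: [442.0, -332.2, 412.4]
tcp_rot: [-3.141, -0.0, 0.966]
ft_force: [0.4, 0.8, -0.7]
opening: 0.525
```

```bash
python3 go.py 441 -333 300 55.3; python3 - <<'E'
from cell import *; import cv2
from h import *
t=read_camera('top')[...,::-1].copy(); cv2.imwrite('pics/top5.png',t)
c3=lambda X,Y:((X+.5)/7-.5+360,(Y+.5)/7-.5+205)
# notch (black edged) mid, expected lid coords (21,59,61); red/black sockets on the lid
P=[plane('top',c3(*q),61)[:2] for q in((175,298),(265,362),(205,432),(118,370))]
print('notch corners',np.round(P,1),np.mean(P,0))
a=np.radians(55.3); y=np.array([-np.sin(a),np.cos(a)]); x=np.array([np.cos(a),np.sin(a)])
print('origin from notch',np.mean(P,0)-21*x-60*y)
for O in((441,-336),(438,-330)):
  print(O,[(((proj('top',[*(np.array(O)+p*x+q*y),z]))-(360,205)+.5)*7).round(0).tolist() for p,q,z in((-65,-84,0),(65,-84,0),(65,84,0),(-65,84,0),(-6,40,61),(48,40,61),(-6,80,61),(-6,-38,85),(6,-38,85),(6,32,85),(-6,32,85))])
E
```

```text
row [-0.13 -0.03 11.24] [-0.04 -0.02  0.05] | t 9.07 pos [ 442.  -332.2  412.4] rpy [-180.    -0.    55.4] F [ 0.4  0.8 -0.7] op 49.8
notch corners [[ 432.2 -270.8]
 [ 403.  -312.5]
 [ 370.6 -284.3]
 [ 398.9 -244.1]] [ 401.17549048 -277.90960309]
origin from notch [ 438.54926295 -329.33139936]
(441, -336) [[495.0, 222.0], [276.0, 69.0], [82.0, 352.0], [304.0, 509.0], [278.0, 359.0], [182.0, 292.0], [229.0, 430.0], [382.0, 217.0], [360.0, 202.0], [275.0, 328.0], [297.0, 343.0]]
(438, -330) [[483.0, 228.0], [264.0, 75.0], [69.0, 358.0], [292.0, 515.0], [265.0, 365.0], [169.0, 298.0], [216.0, 437.0], [369.0, 224.0], [347.0, 209.0], [262.0, 334.0], [284.0, 349.0]]
```

Call:
arm_command --pt "0 -0.13 3.5 0 0 0" --pt "0 -0.13 7 0 0 0" --pt "0 -0.13 10 0 0 0" --pt "0 -0.13 12 0 0 0" --pt "0 -0.13 13.5 0 0 0" --pt "0 -0.13 14.5 0 0 0" --pt "0 -0.13 15.2 0 0 0" --pt "0 -0.13 15.6 0 0 0" --pt "0 -0.13 15.6 0 0 0" --pt "0 -0.13 15.6 0 0 0"

```text
t: 9.95
eef_pos: [440.6, -332.8, 257.3]
tcp_rot: [3.141, 0.0, 0.965]
ft_force: [1.6, -0.2, -0.8]
opening: 0.525
```

```bash
python3 go.py 440.7 -331.7 256 55.3; python3 - <<'E'
from cell import *; import cv2,numpy as np
s=read_camera('scene')[...,::-1].copy(); cv2.imwrite('pics/sc6.png',s)
cv2.imwrite('pics/g6.png',cv2.resize(s[200:300,340:430],(540,600),interpolation=3))
E
```

```text
row [ 0.09 -0.06  0.13] [ 0.05  0.   -0.03] | t 9.95 pos [ 440.6 -332.8  257.3] rpy [179.9   0.   55.3] F [ 1.6 -0.2 -0.8] op 49.8
```

View pics/g6.png

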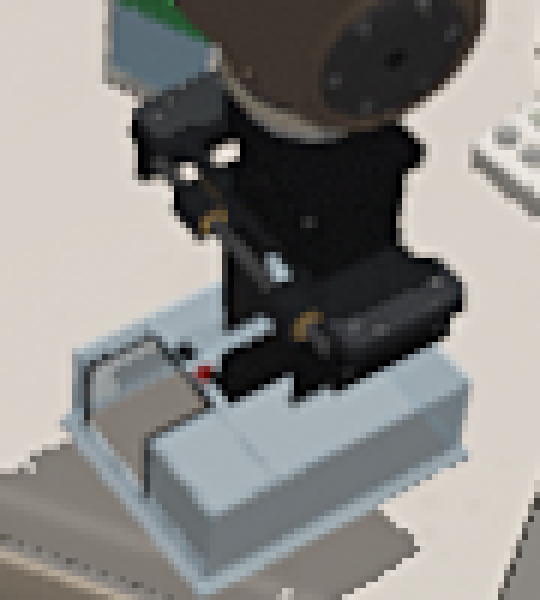

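The fingers straddle the bar (gap at 250,335, near finger at 310,385). Gripping and lifting.

Call:
arm_command --pt "0 0 0 0 0 0" --pt "0 0 0 0 0 0" --pt "0 0 0 0 0 0" --pt "0 0 0 0 0 0" --pt "0 0 0 0 0 0" --pt "0 0 0 0 0 0" --pt "0 0 0 0 0 0" --pt "0 0 0 0 0 0" --jaw 0

```text
t: 10.67
eef_pos: [440.4, -332.8, 256.7]
tcp_rot: [-3.142, -0.0, 0.964]
ft_force: [-0.2, 0.7, 1.6]
opening: 0.127
```

Call:
arm_command --pt "0 0 -1 0 0 0" --pt "0 0 -2 0 0 0" --pt "0 0 -5 0 0 0" --pt "0 0 -8 0 0 0" --pt "0 0 -11 0 0 0" --pt "0 0 -14 0 0 0" --pt "0 0 -16 0 0 0" --pt "0 0 -17.5 0 0 0" --pt "0 0 -17.5 0 0 0" --pt "0 0 -17.5 0 0 0"

```text
t: 11.5
eef_pos: [440.1, -332.5, 432.4]
tcp_rot: [3.14, 0.0, 0.964]
ft_force: [-0.0, 0.8, -3.5]
opening: 0.119
```

```bash
python3 go.py 548 -24 432 15.8; python3 - <<'E'
from cell import *; import cv2
cv2.imwrite('pics/sc7.png',read_camera('scene')[...,::-1])
E
```

```text
row [ 3.15e+01 -8.72e+00  3.00e-02] [ 9.000e-02 -2.000e-02  3.946e+01] | t 11.5 pos [ 440.1 -332.5  432.4] rpy [179.9   0.   55.3] F [-0.   0.8 -3.5] op 11.3
```

Call:
arm_command --pt "1.5 -0.4 0 0 0 2" --pt "4.5 -1.2 0 0 0 6" --pt "8 -2.1 0 0 0 10" --pt "11.5 -3.1 0 0 0 14.5" --pt "15 -4 0 0 0 19" --pt "18.5 -4.9 0 0 0 23" --pt "22 -5.8 0 0 0 27.5" --pt "25.5 -6.8 0 0 0 32" --pt "28.5 -7.6 0 0 0 36" --pt "30.5 -8.1 0 0 0 38.5" --pt "31.6 -8.4 0 0 0 39.5" --pt "31.6 -8.4 0 0 0 39.5"

```text
t: 12.55
eef_pos: [551.9, -23.3, 430.2]
tcp_rot: [-3.14, 0.002, 0.276]
ft_force: [-0.0, -0.3, -2.9]
opening: 0.124
```

Call:
arm_command --pt "0 0 0 0 0 0" --pt "0 0 0 0 0 0" --pt "0 0 0 0 0 0"

```text
t: 12.8
eef_pos: [551.3, -26.1, 431.3]
tcp_rot: [-3.141, 0.001, 0.274]
ft_force: [-0.2, 0.4, -2.1]
opening: 0.127
```

```bash
python3 go.py 550.8 -25 432 15.8; python3 - <<'E'
from cell import *; import cv2
from h import *
s=read_camera('scene')[...,::-1].copy(); cv2.imwrite('pics/sc8.png',s)
u0,v0,k=250,130,6.5
im=cv2.resize(s[v0:v0+92,u0:u0+120],None,fx=k,fy=k,interpolation=3)
def W(T,a,x,y,z): a=np.radians(a);return [T[0]+np.cos(a)*x-np.sin(a)*y,T[1]+np.sin(a)*x+np.cos(a)*y,z]
dot=lambda P,c:cv2.circle(im,tuple(int(v) for v in (proj('scene',P)-(u0,v0)+.5)*k),3,c,1)
T=(550,-22)
for x,y in((-70,90),(70,90),(-70,-90),(70,-90)): dot(W(T,15.8,x,y,70),(0,0,255))
for x,y in((-54,73),(54,73),(-54,-73),(54,-73)): dot(W(T,15.8,x,y,84),(255,0,0))
for x,y in((-65,84),(65,84),(-65,-84),(65,-84)): dot(W(T,15.8,x,y,175.5),(255,0,255))
for x,y in((4,50),(38,50),(4,68),(38,68)): dot(W(T,15.8,x,y,145),(0,255,255))
for x,y in((-6,40),(48,40)): dot(W(T,15.8,x,y,236.5),(0,160,0))
cv2.imwrite('pics/g8.png',im); print(im.shape)
E
```

```text
row [-0.02 -0.12 -0.07] [-0.02  0.05 -0.07] | t 12.8 pos [551.3 -26.1 431.3] rpy [-180.     0.    15.7] F [-0.2  0.4 -2.1] op 12.1
(598, 780, 3)
```

View pics/g8.png

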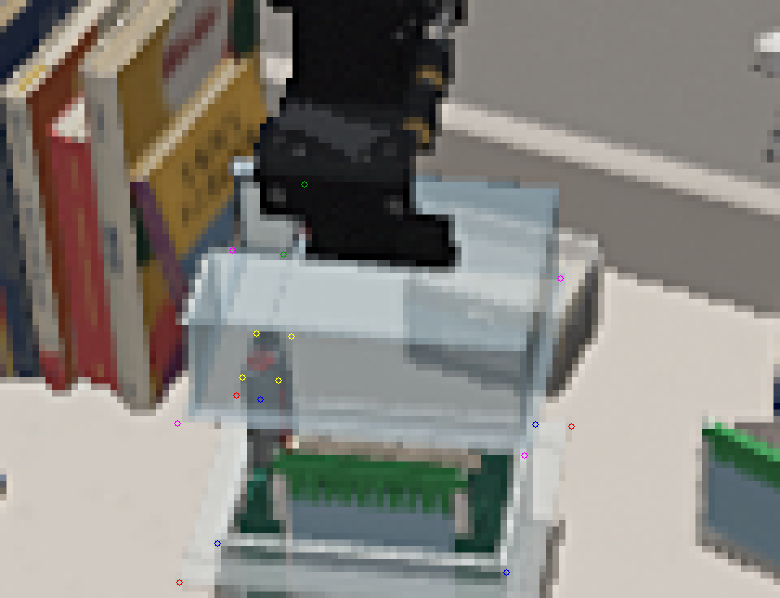

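The view shows the lid above the tank with the notch over the tower and the lip front edge at (185,415)–(530,445). The cassette is seated below it. Lowering in stages with force checks.

Call:
arm_command --pt "0.1 -0.1 2 0 0 0" --pt "0.1 -0.1 4 0 0 0" --pt "0.1 -0.1 5.5 0 0 0" --pt "0.1 -0.1 7 0 0 0" --pt "0.1 -0.1 7.8 0 0 0" --pt "0.1 -0.1 8.2 0 0 0" --pt "0.1 -0.1 8.2 0 0 0"

```text
t: 13.43
eef_pos: [552.2, -24.5, 349.3]
tcp_rot: [-3.141, 0.001, 0.275]
ft_force: [-0.1, 0.1, -2.7]
opening: 0.123
```

Call:
arm_command --pt "0 0 0.3 0 0 0" --pt "0 0 0.6 0 0 0" --pt "0 0 0.9 0 0 0" --pt "0 0 1.1 0 0 0" --pt "0 0 1.1 0 0 0" --pt "0 0 1.1 0 0 0"

```text
t: 13.93
eef_pos: [552.2, -24.0, 338.8]
tcp_rot: [-3.142, -0.0, 0.275]
ft_force: [-0.1, -0.1, -2.5]
opening: 0.125
```

Call:
arm_command --pt "0 0 0.2 0 0 0" --pt "0 0 0.4 0 0 0" --pt "0 0 0.6 0 0 0" --pt "0 0 0.6 0 0 0" --pt "0 0 0.6 0 0 0"

```text
t: 14.35
eef_pos: [552.2, -24.1, 332.6]
tcp_rot: [-3.141, 0.0, 0.275]
ft_force: [0.2, -0.3, -3.2]
opening: 0.126
```

Call:
arm_command --pt "0 0 0.2 0 0 0" --pt "0 0 0.4 0 0 0" --pt "0 0 0.6 0 0 0" --pt "0 0 0.6 0 0 0" --pt "0 0 0.6 0 0 0"

```text
t: 14.77
eef_pos: [552.2, -24.0, 326.7]
tcp_rot: [-3.142, -0.0, 0.275]
ft_force: [-0.3, 0.4, -0.3]
opening: 0.123
```

Call:
arm_command --pt "0 0 0.05 0 0 0" --pt "0 0 0.1 0 0 0" --pt "0 0 0.1 0 0 0" --pt "0 0 0.1 0 0 0"

```text
t: 15.1
eef_pos: [552.1, -24.0, 326.6]
tcp_rot: [3.141, -0.001, 0.275]
ft_force: [-3.4, 0.2, 10.9]
opening: 0.127
```

Seated: contact at TCP z 326.6, where 326.7 was expected. Releasing.

Call:
arm_command --pt "0 0 -0.1 0 0 0" --pt "0 0 -0.1 0 0 0" --pt "0 0 -0.1 0 0 0" --pt "0 0 -0.1 0 0 0" --pt "0 0 -0.1 0 0 0" --pt "0 0 -0.1 0 0 0" --jaw 4.5

```text
t: 15.6
eef_pos: [552.2, -24.1, 326.6]
tcp_rot: [-3.141, 0.0, 0.275]
ft_force: [0.1, -1.0, -1.1]
opening: 0.457
```

Call:
arm_command --pt "0 0 -1 0 0 0" --pt "0 0 -3 0 0 0" --pt "0 0 -6 0 0 0" --pt "0 0 -9 0 0 0" --pt "0 0 -12 0 0 0" --pt "0 0 -15 0 0 0" --pt "0 0 -17 0 0 0" --pt "0 0 -17 0 0 0" --pt "0 0 -17 0 0 0"

```text
t: 16.35
eef_pos: [551.8, -24.0, 498.1]
tcp_rot: [3.141, -0.002, 0.275]
ft_force: [1.4, 0.0, -0.9]
opening: 0.471
```

Call:
arm_command --pt "0 -25 0 0 0 0" --pt "0 -25 0 0 0 0" --pt "0 -25 0 0 0 0" --pt "0 -25 0 0 0 0" --pt "0 -25 0 0 0 0" --pt "0 -25 0 0 0 0" --pt "0 -25 0 0 0 0" --pt "0 -25 0 0 0 0" --pt "0 -25 0 0 0 0"

```text
t: 17.1
eef_pos: [484.3, 216.4, 496.0]
tcp_rot: [3.141, 0.002, 0.276]
ft_force: [0.1, 0.0, -1.4]
opening: 0.477
```

```bash
python3 go.py 550 -22 500 15.8; python3 - <<'E'
from cell import *; import cv2
from h import *
for n in('top','scene'):
  im=read_camera(n)[...,::-1].copy(); cv2.imwrite(f'pics/{n}9.png',im)
  def W(x,y,z): a=np.radians(15.8);return [550+np.cos(a)*x-np.sin(a)*y,-22+np.sin(a)*x+np.cos(a)*y,z]
  c=proj(n,W(0,-3,150)); r=np.zeros(im.shape[:2],bool); u,v=c.astype(int); r[v-14:v+15,u-18:u+19]=1
  b=((im.max(2)<60)&r).astype(np.uint8); k,l,st,ce=cv2.connectedComponentsWithStats(b); i=1+np.argmax(st[1:,4])
  q=np.argwhere(l==i)[:,::-1].astype(np.float32); box=cv2.boxPoints(cv2.minAreaRect(q))
  print(n,'bar px',len(q),'centroid->',plane(n,ce[i],150).round(1),'expected bar',np.round(W(0,-3,155),1)); print([plane(n,p,155)[:2].round(0).tolist() for p in box])
  h=cv2.cvtColor(im,cv2.COLOR_BGR2HSV).astype(int); c=proj(n,W(21,59,147)); u,v=c.astype(int)
  m=np.zeros(im.shape[:2],bool); m[v-9:v+10,u-9:u+10]=1; m&=((h[...,0]<8)|(h[...,0]>172))&(h[...,1]>110)
  p=np.argwhere(m)[:,::-1]; print(len(p),'red',p.mean(0).round(1),'tower',c.round(1),[p.min(0),p.max(0)])
E
```

```text
row [-0.17 24.73 -0.4 ] [0.01 0.09 0.  ] | t 17.1 pos [484.3 216.4 496. ] rpy [1.80e+02 1.00e-01 1.58e+01] F [ 0.1  0.  -1.4] op 45.3
top bar px 114 centroid-> [549.9 -28.4 150. ] expected bar [550.8 -24.9 155. ]
[[549.0, 6.0], [566.0, -58.0], [550.0, -62.0], [533.0, 2.0]]
15 red [288.9 207.9] tower [287.7 205.1] [array([287, 206]), array([296, 210])]
scene bar px 158 centroid-> [545.9 -29.3 150. ] expected bar [550.8 -24.9 155. ]
[[517.0, -5.0], [553.0, 9.0], [570.0, -58.0], [534.0, -71.0]]
16 red [291.6 186.6] tower [290.6 183.9] [array([288, 183]), array([298, 192])]
```

```bash
python3 -c "
from cell import *
print(job_done(), state()['t'])"
```

```text
the job is handed in; nothing more can be done
the job is handed in; nothing more can be done
```

The gel cassette is in the tank's empty slot and the lid is on, notch over the terminal tower. I handed the job in at about 17 s; it reports no verdict.

- **Cassette:** It went down the slot with side forces of about 5 N or less. Bottom contact was firm (16.5 N, TCP z 285.9 mm) and within about 2 mm of the height at which it stood in the stand. A later picture, with the lid still above the tank, shows it standing upright in the front slot.
- **Lid:** It passed the rim with no contact force. It touched the flange at TCP z 326.6 mm, against 326.7 mm expected, and I released it with the force near zero.
- **Last checks:** The grip bar's yaw from the top camera is about 15°, against about 15.8° for the tank. The arm stood about 250 mm clear, touching nothing.
- **What disagreed:**
  - The cameras put the bar 2 to 3 mm to the −y side of where I expected it. That is within the 4 mm play and the 7 mm limit.
  - The scene view before lowering suggested a 4 to 5 mm lid offset in x. I did not act on it, because the grip fixes the lid's x and the lid went on freely.
- **Not measured:** The lid's final tilt and the bystanders' positions at the end. The arm kept clear of the bystanders throughout.

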